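# Put the rechargeable cells on charge

### The job

Put the four green rechargeable cells on charge: stand each one upright, seated right down in the white charging cup made for its size and shape. The copper-topped throwaway cells must never be charged, so leave those standing where they are.

Things in the scene. Friction and masses are not known exactly. Their poses are not given: they have to be found in the camera images.
- green_d: large round rechargeable cell, green sleeve, green shoulder and small steel nub on top; diameter 34, height 61.5 mm; stands upright; origin at the centre of its underside, z up through the nub
- green_c: middle-sized round rechargeable cell, green; diameter 26, height 50 mm; stands upright; origin at the centre of its underside, z up
- green_aa: slim round rechargeable cell, green; diameter 14.5, height 50.5 mm; stands upright; origin at the centre of its underside, z up
- green_block: rectangular rechargeable block cell, green with two steel snap terminals on top; 17.5 along its own x, 26.5 along its own y, body 45.5 mm high (48.5 with the terminals); stands upright; origin at the centre of its underside, z up; either way round fits
- copper_d: large round throwaway cell, black with a copper-coloured upper third and shoulder, otherwise the shape of the large green one (diameter 34, height 61.5 mm); stands upright, origin at the centre of its underside; to be left where it stands
- copper_aa: slim round throwaway cell, black with a copper-coloured upper third and shoulder, otherwise the shape of the slim green one (diameter 14.5, height 50.5 mm); stands upright, origin at the centre of its underside; to be left where it stands
- cup_d: white charging cup for the large round cell; it is one of four cups plugged side by side, 56 mm apart in changing order, along the y axis of a fixed dark charging station (66 x 238 mm). Inner diameter 40 mm, mouth flared to 50 mm. Origin at the cup's axis on the underside of its base plate, 8 mm over the desk top; inner floor 3 mm above the origin, rim 16 mm above it, walls straight up to 9 mm and flared above; z up, y along the row
- cup_c: white charging cup for the middle-sized round cell: inner diameter 32 mm, mouth flared to 42 mm; else as cup_d
- cup_aa: white charging cup for the slim round cell: inner diameter 20.5 mm, mouth flared to 30.5 mm; else as cup_d
- cup_block: white rectangular charging pocket for the block cell: inner size 23.5 along its own x (across the row) and 32.5 mm along its own y (along the row), mouth flared by 5 mm on every side; origin and heights as cup_d
Mind the look-alikes: they are no part of the job. Leave any yellow look-alike of the green_d alone.

How it is judged (in metres and radians):
At the end, for the whole second after the job is handed in: Each green cell stands in its own cup: axis within 5 mm of the cup's axis, underside within 2.5 mm of the cup's inner floor, upright within 0.1 rad, at rest and released. Both copper-topped cells stand upright within 15 mm of where they were (horizontal distance between green_d and cup_d below 0.005 m and z of green_d in the frame of cup_d between 0.0005 and 0.0055 m and angle between each of green_d, green_c, green_aa, green_block, copper_d, copper_aa's own z axis and vertical below 0.1 rad and linear speed of each of green_d, green_c, green_aa, green_block below 0.02 m/s and contact force between each of green_d, green_c, green_aa, green_block and the fingers below 0.05 N and horizontal distance between green_c and cup_c below 0.005 m and z of green_c in the frame of cup_c between 0.0005 and 0.0055 m and horizontal distance between green_aa and cup_aa below 0.005 m and z of green_aa in the frame of cup_aa between 0.0005 and 0.0055 m and horizontal distance between green_block and cup_block below 0.005 m and z of green_block in the frame of cup_block between 0.0005 and 0.0055 m and distance of each of copper_d, copper_aa from where it was at the start of the episode below 0.015 m); the robot touches nothing.
It fails at once if a copper-topped throwaway cell is pushed, lifted or knocked over (distance of any of copper_d, copper_aa from where it was at the start of the episode above 0.015 m or angle between any of copper_d, copper_aa's own z axis and vertical above 0.3 rad).
It also fails if it takes over 115 s, if anything falls off the work surface, if the arm or the gripper's body presses on something with over 40 N, if the wrist force passes 120 N, or if a joint passes its speed limit or range.

### The arm

A 6-joint arm with a two-finger parallel gripper is mounted at the origin on the work surface; the furniture and walls round the work are solid. World frame = base frame: x ahead of the robot, y to its left, z up, the work surface at z = 0. Lengths are in mm, angles in rad, forces in N, time in s.
With the tool pointing down it reaches from about 275 to 1000 mm from the base axis. Payload 8.4 kg.
Tool frame: the origin (TCP) lies between the finger pads; the fingertips stand r.tips_ahead ahead of it and the grasp point (between the pads) lies 6 mm ahead of it (r.tips_ahead is the distance from the TCP to the fingertips, in mm); z points along the fingers, y is the line along which they close (so a half turn about z gives the same grasp; the last joint's range is limited). The gripper opens to 85 mm and grips with 20 to 120 N. Pads are 22 mm wide; open, the fingers measure 114 mm over their backs; the gripper's body (76 mm by 85 mm) begins 54 mm behind the grasp point. The pads swing forward as they close: fully open they stand 13 mm farther back than shut.
Start: joints at [-1.169, 0.353, 1.633, -0, 1.155, -0.002], TCP at [245.571, -574.737, 256.281] pointing down, gripper open.
Joint ranges: [-2.63, 2.63], [-0.92, 2.1], [0.06, 2.66], [-1.3, 4.44], [0, 2.69], [-3.02, 3.02]. Speed limits (rad/s): [2.22, 2.22, 2.79, 3.14, 3.14, 3.14].

### API

Orientations are given as [roll, pitch, yaw] about the fixed x, y, z axes, in that order (R = Rz(yaw) Ry(pitch) Rx(roll)).
In Python, from rig import r gives the robot as it stands.
- The arm moves only by the tool carry_out, never from a script. Its arguments are lists of equal length, an entry for each row: "delta_pos": the shift along the tool's x, y, z in m, a list of three; "rot": the turn, a rotation vector about the tool's x, y, z in degrees, a list of three. A call has 1 to 8 rows; each row is the pose to reach, as a shift and turn from the pose commanded when the call began, along the tool's axes at that moment; what a row does not reach only later rows make up. A row lasts 1/8 s, in which the tool goes at most 62.5 mm and 10.7 degrees, less where a joint would pass 70% of its speed; a pose out of reach is approached as far as the arm can. A call with a gripper value outside its range is refused whole. "claw" is the finger opening in m, from 0 to 0.0854, set as the call begins (left out, the last holds). The fingers move at their own pace and stop on an object; "grip_force" is the grip in N (left out, the last holds). Time passes only in rows, so rows that repeat a pose let the fingers close. It gives the time, the measured TCP pose, the force, the opening and the grip force at its end, in the units of the state.
- r.sense(): the state, without advancing time (a new reading comes with each control period).
- r.grab_frame(name): name is "side" or "top"; returns the picture (420x560x3 uint8, blue, green, red); there is no depth.
- r.camera_info(name): a dict with "fx", "fy", "cx", "cy" (pixels), "pose" (4x4, takes a point from camera to world coordinates). Camera axes: x right, y down, z forward; pixel columns grow to the right and rows downward; lengths in mm; the calibration is good to about 2 mm. A picture is of the moment at which its call begins. camera_info takes no time and is no camera call.
- r.sign_off(): hands the job in; it is judged then, once.
Trained networks look in the newest picture that a camera, given by its name, has taken for a name from the list of things; names that differ only in an ending like _2 or _b are one class to them, and where a whole thing is asked for, a point or a joint stands for the part that bears it (a point fixed in the world has none). Each returns a list of dicts, best first, with "p" (0 to 1); they miss things now and then, are a little off and sometimes report something else, mostly with a low value. They report only what shows in the picture. A call takes as long as a camera call. They do not tell look-alikes from the thing itself.
- r.recognise(thing, camera): "box" ([left, top, right, bottom] in pixels, round what is visible of it).
- r.cut_out(thing, camera): "mask" (420x560 bool, what is visible of it) and "box" ([left, top, right, bottom] in pixels, round what is visible of it).
The state is a dict: "clock": time; "qpos": joint angles; "qvel": joint speeds; "joint_efforts": joint torques, N m; "eef_pos": TCP position; "tcp_rot": TCP orientation; "contact_force": force on the tool from outside, world axes, zero at the start; "wrist_torque": the same for the moment, N m; "opening": opening from 0.0 (shut) to 1.0 (fully open); "grasp_force": force on a finger pad.
Only numpy, scipy, OpenCV 4.12 (cv2) and the standard library are available. Lean on these libraries where they do the work, as an engineer would, in place of code of your own. Each camera call takes 0.05 s, during which the arm holds its last target. There are 200 camera calls.

## Working session

There is one attempt and no reset: what is moved stays moved. The work goes in short steps, Python scripts to look and compute and a tool call to move; the robot and the scene stay as the last step left them, time stands still between calls to the robot, and variables do not carry over. Pictures are saved under pics/ and viewed, at most 14 in all, crops included, and the job is handed in when it is done.

Besides the shell and the picture viewer there is one more tool, called after "Call:" as a command line: name --argument value ..., lists and objects as JSON in quotes. carry_out: Moves the arm, as the interface text tells. Its arguments: {"type":"object","properties":{"delta_pos":{"type":"array","items":{"type":"array","items":{"type":"number"}}},"rot":{"type":"array","items":{"type":"array","items":{"type":"number"}}},"claw":{"type":"number"},"grip_force":{"type":"number"}},"required":["delta_pos","rot"]}

```bash
mkdir -p pics; ls; python3 - <<'E'
from rig import r
import cv2
for n in("top","side"):
    cv2.imwrite(f"pics/{n}0.png",r.grab_frame(n)); i=r.camera_info(n); print(n,{k:(v if k!='pose' else [[round(float(x),3) for x in q] for q in v]) for k,v in i.items()})
print(r.tips_ahead,r.sense())
E
```

```text
pics
top {'fx': 481.98007080487776, 'fy': 481.98007080487776, 'cx': 287.33216279623423, 'cy': 204.54502184450814, 'pose': [[-0.02, -0.992, 0.124, 260.641], [-1.0, 0.022, 0.012, -3.694], [-0.015, -0.124, -0.992, 1362.362], [0.0, 0.0, 0.0, 1.0]]}
side {'fx': 454.2204397221953, 'fy': 454.2204397221953, 'cx': 282.34065023035873, 'cy': 211.04801446799092, 'pose': [[-0.928, -0.227, 0.294, 82.199], [-0.371, 0.601, -0.708, 783.635], [-0.016, -0.766, -0.642, 765.096], [0.0, 0.0, 0.0, 1.0]]}
25.0 {'clock': 0.1, 'qpos': array([-1.16939173e+00,  3.53611004e-01,  1.63402412e+00, -1.04835434e-05,
        1.15522808e+00, -2.38084062e-03]), 'qvel': array([ 0.00010735, -0.00074678,  0.00020478,  0.00173729, -0.00085048,
       -0.00107359]), 'joint_efforts': array([-3.46867355e-04, -6.06359768e+01, -3.42820680e+01, -6.10869188e-05,
        3.98805845e-03,  6.58334699e-06]), 'eef_pos': array([ 245.42120891, -574.37876306,  255.63193856]), 'tcp_rot': array([-3.14032209e+00,  6.56087910e-06,  4.03789676e-01]), 'contact_force': array([-6.39062775e-04,  5.68944945e-01, -9.30977602e-01]), 'wrist_torque': array([0.01136141, 0.04012641, 0.01113833]), 'grasp_force': 0.0, 'opening': 1.0007865985834759}
```

View pics/top0.png

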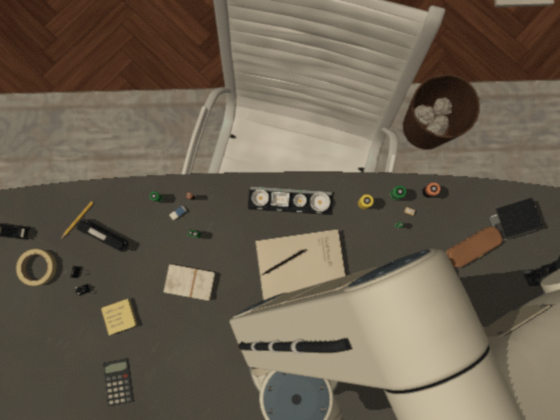

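View pics/side0.png

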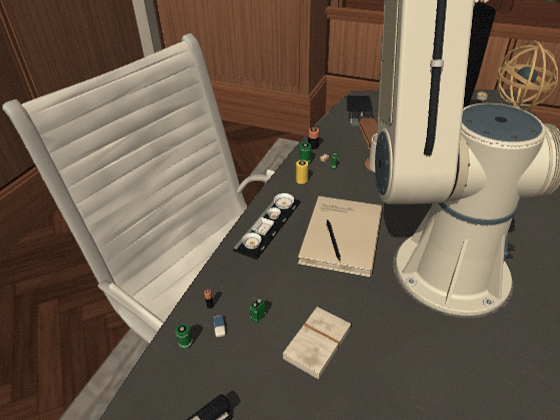

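```bash
cat > h.py <<'E'
from rig import r
import numpy as np
def proj(n,p):
    i=r.camera_info(n);P=np.array(i['pose']);c=P[:3,:3].T@(np.array(p,float)-P[:3,3])
    return c[0]/c[2]*i['fx']+i['cx'],c[1]/c[2]*i['fy']+i['cy']
def ray(n,u,v,z):
    i=r.camera_info(n);P=np.array(i['pose']);d=P[:3,:3]@[(u-i['cx'])/i['fx'],(v-i['cy'])/i['fy'],1]
    return P[:3,3]+d*(z-P[2,3])/d[2]
E
python3 - <<'E'
from h import *
for t in "green_d green_c green_aa green_block copper_d copper_aa cup_d cup_c cup_aa cup_block".split():
  for n in("top","side"):
    for d in r.cut_out(t,n)[:3]:
        b=d['box'];v,u=np.nonzero(d['mask']);print(t,n,round(d['p'],2),[round(float(x)) for x in b],'cen',u.mean().round(1),v.mean().round(1))
E
```

```text
green_d top 0.74 [388, 188, 405, 199] cen 397.8 192.6
green_d top 0.64 [146, 192, 161, 205] cen 156.0 196.8
green_d top 0.58 [356, 196, 372, 211] cen 365.3 201.2
green_d side 0.83 [298, 162, 305, 183] cen 301.8 171.6
green_d side 0.53 [298, 143, 309, 164] cen 305.2 152.1
green_c top 0.74 [388, 188, 405, 199] cen 397.8 192.6
green_c top 0.64 [146, 192, 161, 205] cen 156.0 196.8
green_c top 0.58 [356, 196, 372, 211] cen 365.3 201.2
green_c side 0.83 [298, 162, 305, 183] cen 301.8 171.6
green_c side 0.53 [298, 143, 309, 164] cen 305.2 152.1
green_block top 0.52 [191, 231, 202, 239] cen 194.4 233.7
green_block side 0.63 [250, 295, 262, 325] cen 257.5 310.4
copper_d top 0.54 [424, 183, 437, 200] cen 430.3 190.0
copper_aa top 0.44 [187, 192, 193, 198] cen 190.7 196.3
copper_aa side 0.54 [243, 234, 262, 254] cen 251.7 243.3
copper_aa side 0.52 [204, 291, 210, 310] cen 208.7 299.3
cup_d top 0.86 [252, 189, 271, 207] cen 260.3 198.5
cup_d top 0.71 [309, 188, 334, 212] cen 319.6 202.3
cup_d side 0.85 [240, 233, 264, 255] cen 252.5 243.2
cup_d side 0.84 [271, 195, 299, 211] cen 284.0 202.3
cup_c top 0.86 [252, 189, 271, 207] cen 260.3 198.5
cup_c top 0.71 [309, 188, 334, 212] cen 319.6 202.3
cup_c side 0.85 [240, 233, 264, 255] cen 252.5 243.2
cup_c side 0.84 [271, 195, 299, 211] cen 284.0 202.3
cup_aa top 0.66 [289, 192, 312, 210] cen 299.6 201.0
cup_aa side 0.55 [266, 209, 288, 224] cen 275.1 215.6
cup_block top 0.61 [274, 192, 292, 209] cen 280.0 200.1
cup_block side 0.88 [249, 217, 276, 239] cen 264.3 228.3
cup_block side 0.43 [175, 322, 191, 350] cen 183.8 336.0
```

```bash
python3 - <<'E'
import cv2,numpy as np
t=cv2.imread('pics/top0.png');s=cv2.imread('pics/side0.png')
R=lambda a,w,h:cv2.resize(a,(w,h),interpolation=cv2.INTER_CUBIC)
a=R(t[180:245,140:240],400,260);b=R(t[170:235,345:445],400,260)
c=R(s[280:360,160:280],400,267)
d=R(s[120:200,270:390],400,267)
cv2.imwrite('pics/crop1.png',np.vstack([np.hstack([a,b]),np.hstack([c,d])]))
e=R(t[180:220,240:340],800,320)
f=R(s[190:260,230:310],320,280)
o=np.zeros((600,800,3),np.uint8);o[:320]=e;o[320:,:320]=f
cv2.imwrite('pics/crop2.png',o)
E
```

```text
(no output)
```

View pics/crop1.png

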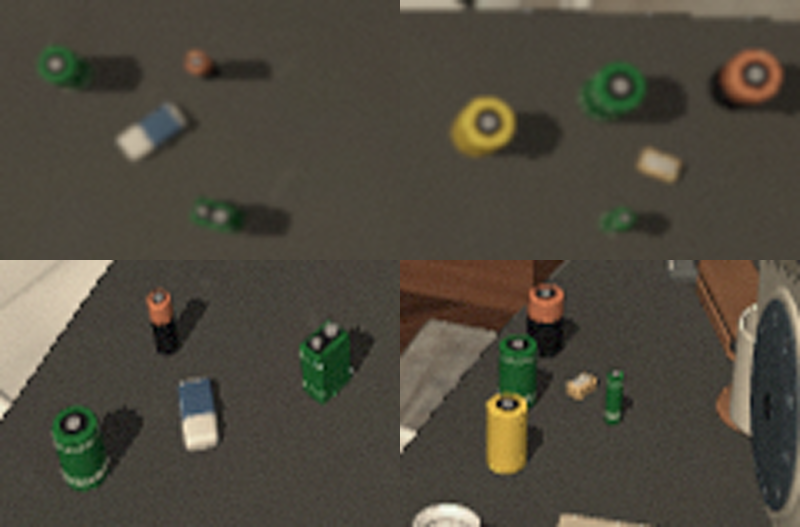

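View pics/crop2.png

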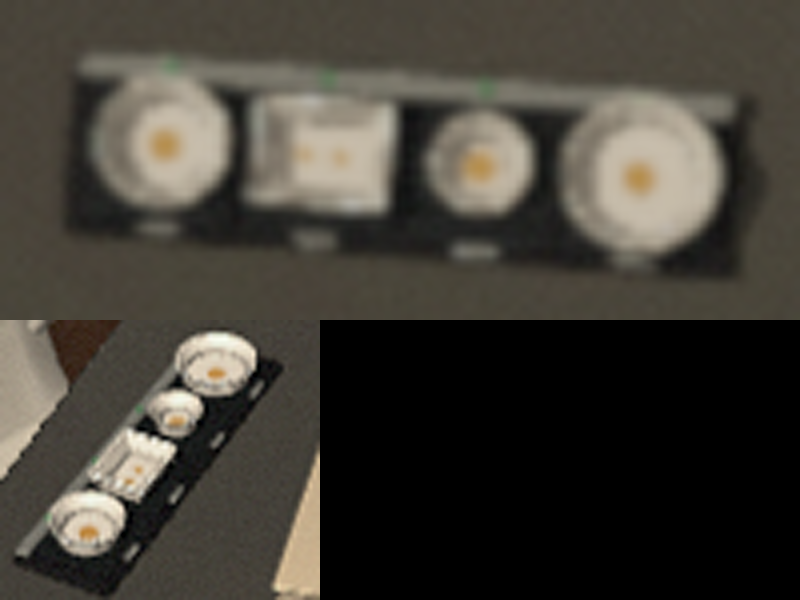

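```bash
cat > m.py <<'E'
from h import *
import cv2
from scipy.optimize import minimize
def station():
    T={'c':(165,146),'block':(322,156),'aa':(479,167),'d':(638,178)}
    S={'c':(88,213),'block':(133,155),'aa':(177,101),'d':(216,53)}
    for n,D,s,o in(('top',T,8,(240,180)),('side',S,4,(230,190))):
        P=np.array([ray(n,(a+.5)/s-.5+o[0],(b+.5)/s-.5+o[1],11)[:2] for a,b in D.values()])
        k=np.array([-1.5,-.5,.5,1.5]);v=(k@P)/5;print(n,'c,block,aa,d',P.round(1).tolist(),'mean',P.mean(0).round(1),'pitch',np.linalg.norm(v).round(1),'dir',np.degrees(np.arctan2(*(-v[::-1]))).round(1))
def sil(n,x,y,yaw,shape,h):
    if len(shape)==1:
        a=np.linspace(0,2*np.pi,24);q=np.c_[np.cos(a),np.sin(a)]*shape[0]/2
    else: q=np.array([[1,1],[1,-1],[-1,-1],[-1,1]])*np.array(shape)/2
    c,s=np.cos(yaw),np.sin(yaw);q=q@np.array([[c,s],[-s,c]])+[x,y]
    p=np.array([proj(n,(*w,z)) for w in q for z in(0,h)])
    return cv2.convexHull(((p+.5)*8-.5).astype(np.float32)).round().astype(np.int32)
def fit(img,n,u,v,shape,h,yaw0=0.,rad=16):
    v0,u0=int(v)-rad,int(u)-rad
    hsv=cv2.cvtColor(img,cv2.COLOR_BGR2HSV)
    g=((hsv[...,0]>45)&(hsv[...,0]<85)&(hsv[...,1]>95)&(hsv[...,2]>25)).astype(np.uint8)
    g=cv2.morphologyEx(g,cv2.MORPH_CLOSE,np.ones((5,5)))
    _,l=cv2.connectedComponents(g);w=l[v0:v0+2*rad,u0:u0+2*rad];ids=np.bincount(w[w>0]);m=(w==ids.argmax()).astype(np.float32)
    m8=(cv2.resize(m,None,fx=8,fy=8,interpolation=cv2.INTER_LINEAR)>.5).astype(np.uint8)
    def cost(q):
        k=np.zeros_like(m8);cv2.fillConvexPoly(k,sil(n,q[0],q[1],q[2]/30 if len(shape)>1 else 0,shape,h)-np.array([u0*8,v0*8]),1)
        return -(k&m8).sum()/(k|m8).sum()
    p=ray(n,u,v,h/2)[:2]
    best=min((minimize(cost,[*p,30*y],method='Nelder-Mead',options=dict(initial_simplex=[[*p,30*y],[p[0]+6,p[1],30*y],[p[0],p[1]+6,30*y],[*p,30*y+9]])) for y in ([0.,.5,1,1.5,2,2.5] if len(shape)>1 else [0.])),key=lambda o:o.fun)
    return best.x[:2].round(1),round(np.degrees(best.x[2]/30)%180,1),round(-best.fun,2),int(m.sum())
E
python3 - <<'E'
from m import *
station()
t=cv2.imread('pics/top0.png');s=cv2.imread('pics/side0.png')
for nm,sh,h,a,b in(('d',(34,),61,(398,193),(305,153)),('c',(26,),50,(155,197),(184,336)),('aa',(14.5,),50,(400,226),(334,160)),('block',(17.5,26.5),46,(194,233),(257,310))):
    print(nm,fit(t,'top',*a,sh,h),fit(s,'side',*b,sh,h))
# copper + yellow tops
for nm,uv,h in(('cop_d',(345+756/4,170+74/4),61),('yel',(345+488/4-100,170+122/4),61),('cop_aa',(140+199/4,180+62/4),50)):
    u=uv[0]-(100 if nm=='cop_d' else 0)
    print(nm,ray('top',u,uv[1],h).round(0))
E
```

```text
top c,block,aa,d [[451.0, 89.7], [446.2, 34.2], [441.1, -21.3], [435.9, -77.3]] mean [443.6   6.3] pitch 55.9 dir 84.8
side c,block,aa,d [[452.1, 88.2], [447.7, 31.3], [442.1, -25.9], [436.8, -80.2]] mean [444.7   3.3] pitch 56.5 dir 84.7m.py:26: RuntimeWarning: overflow encountered in scalar negative
  return -(k&m8).sum()/(k|m8).sum()
Traceback (most recent call last):
  File "m.py", line 28, in fit
    best=min((minimize(cost,[*p,30*y],method='Nelder-Mead',options=dict(initial_simplex=[[*p,30*y],[p[0]+6,p[1],30*y],[p[0],p[1]+6,30*y],[*p,30*y+9]])) for y in ([0.,.5,1,1.5,2,2.5] if len(shape)>1 else [0.])),key=lambda o:o.fun)
  File "m.py", line 28, in <genexpr>
    best=min((minimize(cost,[*p,30*y],method='Nelder-Mead',options=dict(initial_simplex=[[*p,30*y],[p[0]+6,p[1],30*y],[p[0],p[1]+6,30*y],[*p,30*y+9]])) for y in ([0.,.5,1,1.5,2,2.5] if len(shape)>1 else [0.])),key=lambda o:o.fun)
              ~~~~~~~~^^^^^^^^^^^^^^^^^^^^^^^^^^^^^^^^^^^^^^^^^^^^^^^^^^^^^^^^^^^^^^^^^^^^^^^^^^^^^^^^^^^^^^^^^^^^^^^^^^^^^^^^^^^^^^^^^^^^^^^^^^^^^^^^^
  File "m.py", line 25, in cost
    k=np.zeros_like(m8);cv2.fillConvexPoly(k,sil(n,q[0],q[1],q[2]/30 if len(shape)>1 else 0,shape,h)-np.array([u0*8,v0*8]),1)
                                             ~~~^^^^^^^^^^^^^^^^^^^^^^^^^^^^^^^^^^^^^^^^^^^^^^^^^^^^
  File "m.py", line 15, in sil
    p=np.array([proj(n,(*w,z)) for w in q for z in(0,h)])
                ~~~~^^^^^^^^^^
  File "h.py", line 4, in proj
    i=r.camera_info(n);P=np.array(i['pose']);c=P[:3,:3].T@(np.array(p,float)-P[:3,3])
ValueError: time passes only in moves, steps and waits
```

```bash
sed -i 's/-(k&m8).sum()\/(k|m8).sum()/-float((k\&m8).sum())\/float((k|m8).sum())/' m.py
sed -i 's/i=r.camera_info(n);/i=info(n);/; 2a import functools\ninfo=functools.lru_cache(lambda n:r.camera_info(n))' h.py
cat > a.py <<'E'
from m import *
t=cv2.imread('pics/top0.png');s=cv2.imread('pics/side0.png')
for nm,sh,h,a,b in(('d',(34,),61,(398,193),(305,153)),('c',(26,),50,(155,197),(184,336)),('aa',(14.5,),50,(400,226),(334,160)),('block',(17.5,26.5),46,(194,233),(257,310))):
    print(nm,fit(t,'top',*a,sh,h),fit(s,'side',*b,sh,h))
for nm,uv,h in(('cop_d',(345+356/4,170+74/4),61),('yel',(345+88/4,170+122/4),61),('cop_aa',(140+199/4,180+62/4),50)):
    print(nm,ray('top',*uv,h).round(0))
E
python3 a.py
```

```text
d (array([ 454.8, -295.5]), np.float64(5.2), np.float64(0.72), 138) (array([ 455.6, -300.1]), np.float64(7.4), np.float64(0.77), 199)
c (array([459.5, 384.8]), np.float64(12.9), np.float64(0.74), 89) (array([458.8, 381.1]), np.float64(9.5), np.float64(0.81), 285)
aa (array([ 364.5, -295. ]), np.float64(168.8), np.float64(0.63), 30) (array([ 365.7, -298.5]), np.float64(3.7), np.float64(0.83), 73)
block (array([352.5, 273.2]), np.float64(163.7), np.float64(0.69), 60) (array([353.6, 272.6]), np.float64(171.5), np.float64(0.83), 258)
cop_d [ 459. -387.   61.]
yel [ 430. -204.   61.]
cop_aa [456. 281.  50.]
```

Candidates, in top-view pixels:
- **green_d:** green (398,193). Not the yellow one (366,201), the copper one (432,190) or the smaller green_c (155,197).
- **green_aa:** (401,226), not the copper one (190,196).
- **green_block:** (194,233).
- **Cups, left to right:** c (260,198), block (280,199), aa (300,201), d (320,202).

The crops confirm these choices. I start with green_d.

Call:
carry_out --delta_pos '[[0.043, -0.025, 0], [0.086, -0.049, 0], [0.13, -0.074, 0.015], [0.173, -0.098, 0.03], [0.216, -0.123, 0.05], [0.26, -0.148, 0.075], [0.302, -0.172, 0.106], [0.302, -0.172, 0.106]]' --rot '[[0, 0, -9.6], [0, 0, -19.2], [0, 0, -28.8], [0, 0, -38.4], [0, 0, -48], [0, 0, -57.6], [0, 0, -66.9], [0, 0, -66.9]]' --claw 0.06 --grip_force 30

```text
clock: 2.1
eef_pos: [456.0, -294.8, 148.2]
tcp_rot: [-3.139, -0.002, 1.577]
contact_force: [-0.2, -0.2, 0.3]
opening: 0.705
grasp_force: 0.0
```

Call:
carry_out --delta_pos '[[0, 0, 0.03], [0, 0, 0.06], [0, 0, 0.085], [0, 0, 0.104], [0, 0, 0.104], [0, 0, 0.104]]' --rot '[[0, 0, 0], [0, 0, 0], [0, 0, 0], [0, 0, 0], [0, 0, 0], [0, 0, 0]]'

```text
clock: 2.85
eef_pos: [456.0, -298.7, 47.2]
tcp_rot: [3.141, 0.001, 1.57]
contact_force: [0.4, 0.3, -0.6]
opening: 0.701
grasp_force: 0.0
```

```bash
python3 - <<'E'
from h import *
import cv2
f=r.grab_frame("side");t=r.grab_frame("top");print(r.sense()['eef_pos'],r.sense()['tcp_rot'])
R=lambda a:cv2.resize(a,(400,400),interpolation=cv2.INTER_CUBIC)
cv2.imwrite('pics/g1.png',np.hstack([R(f[100:200,260:360]),R(t[150:250,350:450])]))
E
```

```text
[ 456.25245534 -298.59562908   47.41253761] [3.14006658e+00 1.03514894e-03 1.57085724e+00]
```

View pics/g1.png

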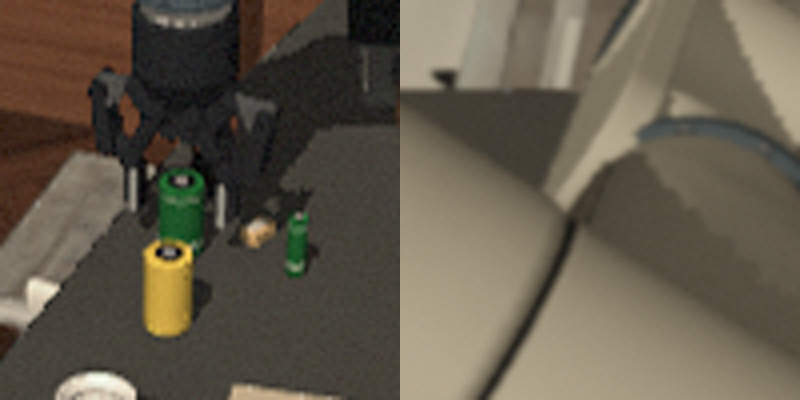

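The side view shows green_d (crop 180,210) between the two fingers, clear of the yellow one. Closing.

Call:
carry_out --delta_pos '[[0, 0, 0], [0, 0, 0], [0, 0, 0], [0, 0, 0], [0, 0, 0], [0, 0, -0.02], [0, 0, -0.05], [0, 0, -0.09]]' --rot '[[0, 0, 0], [0, 0, 0], [0, 0, 0], [0, 0, 0], [0, 0, 0], [0, 0, 0], [0, 0, 0], [0, 0, 0]]' --claw 0.02

```text
clock: 3.95
eef_pos: [455.0, -297.4, 136.6]
tcp_rot: [-3.14, -0.001, 1.572]
contact_force: [0.7, -0.3, -1.6]
opening: 0.393
grasp_force: 30.1
```

Call:
carry_out --delta_pos '[[0.04, -0.004, 0], [0.09, -0.008, 0], [0.14, -0.012, 0], [0.185, -0.016, 0], [0.219, -0.019, 0], [0.219, -0.019, 0.02], [0.219, -0.019, 0.035], [0.219, -0.019, 0.035]]' --rot '[[0, 0, 0], [0, 0, 0], [0, 0, 0], [0, 0, 0], [0, 0, 0], [0, 0, 0], [0, 0, 0], [0, 0, 0]]'

```text
clock: 4.95
eef_pos: [435.7, -79.0, 100.4]
tcp_rot: [-3.139, -0.0, 1.571]
contact_force: [-0.9, -0.5, -1.1]
opening: 0.384
grasp_force: 30.2
```

```bash
python3 - <<'E'
from h import *
import cv2
f=r.grab_frame("side");t=r.grab_frame("top");s=r.sense();print(s['eef_pos'],s['tcp_rot'],s['contact_force'])
R=lambda a:cv2.resize(a,(400,400),interpolation=cv2.INTER_CUBIC)
cv2.imwrite('pics/g2.png',np.hstack([R(f[150:250,235:335]),R(t[150:250,260:360])]))
E
```

```text
[436.61199532 -79.30203849 101.30869614] [-3.14119228e+00 -6.77439463e-05  1.57067755e+00] [ 0.35673499  0.44032462 -0.6108413 ]
```

View pics/g2.png

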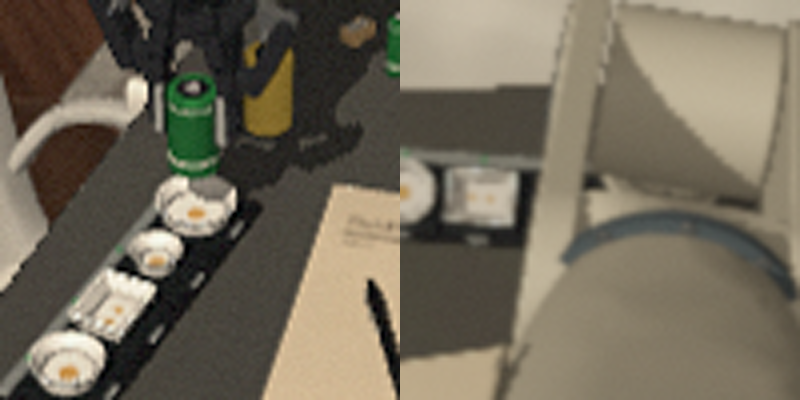

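The side view shows the cell held right above cup_d, whose contact is at crop (197,213). Lowering.

Call:
carry_out --delta_pos '[[0, 0, 0.012], [0, 0, 0.024], [0, 0, 0.034], [0, 0, 0.042], [0, 0, 0.0425], [0, 0, 0.0425]]' --rot '[[0, 0, 0], [0, 0, 0], [0, 0, 0], [0, 0, 0], [0, 0, 0], [0, 0, 0]]'

```text
clock: 5.8
eef_pos: [436.3, -78.9, 58.5]
tcp_rot: [-3.141, -0.0, 1.572]
contact_force: [-0.7, -0.2, -1.7]
opening: 0.39
grasp_force: 30.3
```

Call:
carry_out --delta_pos '[[0, 0, 0], [0, 0, 0], [0, 0, 0], [0, 0, 0], [0, 0, -0.02], [0, 0, -0.05], [0, 0, -0.09], [0, 0, -0.1]]' --rot '[[0, 0, 0], [0, 0, 0], [0, 0, 0], [0, 0, 0], [0, 0, 0], [0, 0, 0], [0, 0, 0], [0, 0, 0]]' --claw 0.06

```text
clock: 6.8
eef_pos: [437.8, -79.2, 160.9]
tcp_rot: [3.138, 0.001, 1.571]
contact_force: [0.7, 0.5, -0.2]
opening: 0.705
grasp_force: 0.0
```

Call:
carry_out --delta_pos '[[-0.04, -0.013, 0], [-0.09, -0.029, 0], [-0.14, -0.045, 0], [-0.19, -0.062, 0], [-0.218, -0.0715, 0], [-0.218, -0.0715, 0.03], [-0.218, -0.0715, 0.05], [-0.218, -0.0715, 0.05]]' --rot '[[0, 0, 0], [0, 0, 0], [0, 0, 0], [0, 0, 0], [0, 0, 0], [0, 0, 0], [0, 0, 0], [0, 0, 0]]' --claw 0.045

```text
clock: 7.8
eef_pos: [363.9, -296.0, 107.0]
tcp_rot: [-3.138, -0.003, 1.571]
contact_force: [-0.2, -0.2, 0.7]
opening: 0.524
grasp_force: 0.0
```

```bash
python3 - <<'E'
from h import *
import cv2
f=r.grab_frame("side");s=r.sense();print(s['eef_pos'],s['tcp_rot'])
R=lambda a:cv2.resize(a,(400,400),interpolation=cv2.INTER_CUBIC)
cv2.imwrite('pics/g3.png',np.hstack([R(f[110:190,290:370]),R(f[170:250,235:315])]))
E
```

```text
[ 364.60036508 -296.50583831  108.01370196] [-3.13983618e+00 -1.45440053e-03  1.57136701e+00]
```

View pics/g3.png

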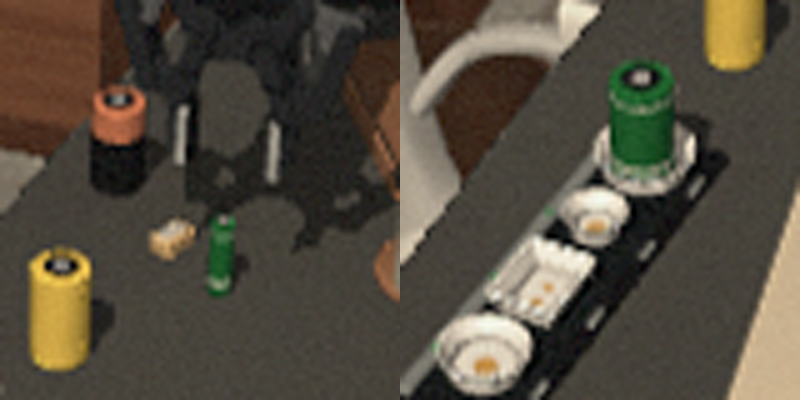

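green_d stands in its cup (right crop 640,120). The slim cell at left crop (220,255) lies under the open fingers.

Call:
carry_out --delta_pos '[[0, 0, 0.025], [0, 0, 0.045], [0, 0, 0.066], [0, 0, 0.066], [0, 0, 0.066]]' --rot '[[0, 0, 0], [0, 0, 0], [0, 0, 0], [0, 0, 0], [0, 0, 0]]'

```text
clock: 8.48
eef_pos: [365.7, -297.3, 43.7]
tcp_rot: [3.141, 0.001, 1.572]
contact_force: [0.3, -0.4, 0.3]
opening: 0.529
grasp_force: 0.0
```

Call:
carry_out --delta_pos '[[0, 0, 0], [0, 0, 0], [0, 0, 0], [0, 0, 0], [0, 0, 0], [0, 0, -0.02], [0, 0, -0.06], [0, 0, -0.1]]' --rot '[[0, 0, 0], [0, 0, 0], [0, 0, 0], [0, 0, 0], [0, 0, 0], [0, 0, 0], [0, 0, 0], [0, 0, 0]]' --claw 0.005

```text
clock: 9.48
eef_pos: [364.9, -296.8, 143.9]
tcp_rot: [-3.141, -0.0, 1.571]
contact_force: [-0.4, -0.6, -0.2]
opening: 0.156
grasp_force: 29.3
```

Call:
carry_out --delta_pos '[[0.04, 0.011, 0], [0.09, 0.025, 0], [0.14, 0.039, 0], [0.19, 0.053, 0], [0.24, 0.067, 0], [0.2735, 0.0765, 0], [0.2735, 0.0765, 0.02], [0.2735, 0.0765, 0.035]]' --rot '[[0, 0, 0], [0, 0, 0], [0, 0, 0], [0, 0, 0], [0, 0, 0], [0, 0, 0], [0, 0, 0], [0, 0, 0]]'

```text
clock: 10.48
eef_pos: [441.4, -23.0, 107.3]
tcp_rot: [3.141, 0.0, 1.573]
contact_force: [-0.5, -1.0, -1.2]
opening: 0.158
grasp_force: 29.3
```

```bash
python3 - <<'E'
from h import *
import cv2
f=r.grab_frame("side");s=r.sense();print(s['eef_pos'],s['tcp_rot'])
# predicted side pixel of cell axis bottom/top and cup, side-camera bias (+.5,-1.7)
e=s['eef_pos'];zb=e[2]-43.6
for z in(zb,zb+50): print(proj('side',(e[0]+.5,e[1]-1.7,z)))
print(proj('side',(442.1,-24.9,11)))
cv2.imwrite('pics/g4.png',cv2.resize(f[170:245,225:325],(800,600),interpolation=cv2.INTER_CUBIC))
E
```

```text
[440.32733928 -23.31978851 105.74961928] [-3.13921392e+00 -1.07939800e-04  1.57168499e+00]
(np.float64(273.6256495212656), np.float64(199.5580916013979))
(np.float64(273.0485597638818), np.float64(183.35769467673302))
(np.float64(273.70601396088443), np.float64(215.118719419299))
```

View pics/g4.png

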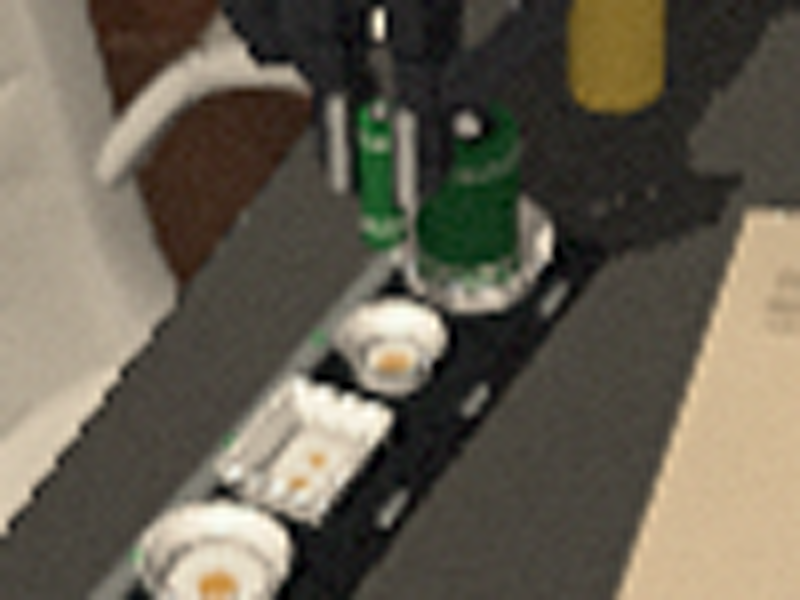

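The slim cell hangs at (272.3,200.2), cup_aa's contact is at (273.7,214.9) and the predicted pixel is (273.6,199.6). The cell is about 2 mm too far in +x, so I correct that and lower.

Call:
carry_out --delta_pos '[[0, -0.002, 0.015], [0, -0.002, 0.03], [0, -0.002, 0.042], [0, -0.002, 0.05], [0, -0.002, 0.053], [0, -0.002, 0.053]]' --rot '[[0, 0, 0], [0, 0, 0], [0, 0, 0], [0, 0, 0], [0, 0, 0], [0, 0, 0]]'

```text
clock: 11.28
eef_pos: [439.6, -23.4, 54.8]
tcp_rot: [-3.142, 0.0, 1.571]
contact_force: [-0.2, -0.1, -0.7]
opening: 0.158
grasp_force: 29.2
```

Call:
carry_out --delta_pos '[[0, 0, 0], [0, 0, 0], [0, 0, 0], [0, 0, 0], [0, 0, -0.02], [0, 0, -0.05], [0, 0, -0.09], [0, 0, -0.1]]' --rot '[[0, 0, 0], [0, 0, 0], [0, 0, 0], [0, 0, 0], [0, 0, 0], [0, 0, 0], [0, 0, 0], [0, 0, 0]]' --claw 0.045

```text
clock: 12.28
eef_pos: [440.8, -23.5, 156.8]
tcp_rot: [3.138, 0.0, 1.571]
contact_force: [0.3, 0.2, 0.3]
opening: 0.527
grasp_force: 0.0
```

Call:
carry_out --delta_pos '[[0.05, 0.002, 0], [0.11, 0.005, 0], [0.17, 0.008, 0], [0.23, 0.011, 0], [0.29, 0.014, 0], [0.35, 0.017, 0], [0.4, 0.0195, 0], [0.4065, 0.0195, 0]]' --rot '[[0, 0, 0], [0, 0, 0], [0, 0, 0], [0, 0, 0], [0, 0, 0], [0, 0, 0], [0, 0, 0], [0, 0, 0]]' --claw 0.05

```text
clock: 13.28
eef_pos: [458.4, 385.9, 153.7]
tcp_rot: [-3.141, -0.0, 1.574]
contact_force: [-0.4, -0.4, -0.7]
opening: 0.587
grasp_force: 0.0
```

Call:
carry_out --delta_pos '[[0, 0, 0.025], [0, 0, 0.05], [0, 0, 0.075], [0, 0, 0.095], [0, 0, 0.112], [0, 0, 0.112], [0, 0, 0.112]]' --rot '[[0, 0, 0], [0, 0, 0], [0, 0, 0], [0, 0, 0], [0, 0, 0], [0, 0, 0], [0, 0, 0]]'

```text
clock: 14.15
eef_pos: [459.1, 383.3, 43.3]
tcp_rot: [3.141, -0.0, 1.571]
contact_force: [-0.2, -0.4, 0.5]
opening: 0.584
grasp_force: 0.0
```

```bash
python3 - <<'E'
from h import *
import cv2
f=r.grab_frame("side");s=r.sense();print(s['eef_pos'],s['tcp_rot'])
R=lambda a:cv2.resize(a,(400,400),interpolation=cv2.INTER_CUBIC)
cv2.imwrite('pics/g5.png',np.hstack([R(f[280:360,150:230]),R(f[170:250,235:315])]))
E
```

```text
[459.28880594 383.47096304  43.5474643 ] [ 3.14057936e+00 -8.44862321e-04  1.57143271e+00]
```

View pics/g5.png

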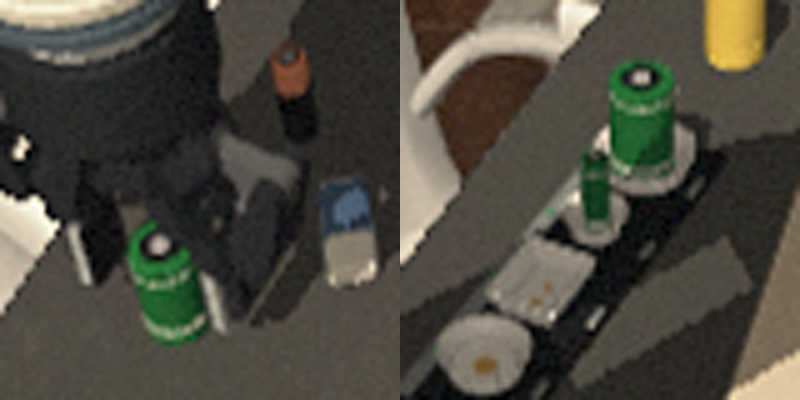

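green_aa stands in its cup (right crop 597,190), and green_c (left crop 165,290) is between the fingers. Grasping.

Call:
carry_out --delta_pos '[[0, 0, 0], [0, 0, 0], [0, 0, 0], [0, 0, 0], [0, 0, 0], [0, 0, -0.02], [0, 0, -0.06], [0, 0, -0.1]]' --rot '[[0, 0, 0], [0, 0, 0], [0, 0, 0], [0, 0, 0], [0, 0, 0], [0, 0, 0], [0, 0, 0], [0, 0, 0]]' --claw 0.012

```text
clock: 15.2
eef_pos: [458.6, 383.0, 144.8]
tcp_rot: [-3.142, -0.0, 1.571]
contact_force: [-0.4, 0.2, -0.2]
opening: 0.298
grasp_force: 29.6
```

Call:
carry_out --delta_pos '[[-0.04, -0.001, 0], [-0.09, -0.003, 0], [-0.14, -0.004, 0], [-0.19, -0.005, 0], [-0.24, -0.007, 0], [-0.285, -0.008, 0], [-0.2945, -0.0085, 0.01], [-0.2945, -0.0085, 0.03]]' --rot '[[0, 0, 0], [0, 0, 0], [0, 0, 0], [0, 0, 0], [0, 0, 0], [0, 0, 0], [0, 0, 0], [0, 0, 0]]'

```text
clock: 16.2
eef_pos: [451.4, 88.2, 113.7]
tcp_rot: [3.139, -0.001, 1.57]
contact_force: [0.2, -0.7, -0.6]
opening: 0.294
grasp_force: 29.7
```

```bash
python3 - <<'E'
from h import *
import cv2
f=r.grab_frame("side");s=r.sense();print(s['eef_pos'],s['tcp_rot'],s['opening'])
e=s['eef_pos'];zb=e[2]-43.4
for z in(zb,zb+50): print(proj('side',(e[0]+.5,e[1]-1.7,z)))
print(proj('side',(452.2,86.8,11)))
cv2.imwrite('pics/g6.png',cv2.resize(f[190:265,210:310],(800,600),interpolation=cv2.INTER_CUBIC))
E
```

```text
[449.78312022  88.33693952 111.18394161] [-3.14062576e+00 -2.75088491e-05  1.57028000e+00] 0.2919005488104719
(np.float64(251.17659417451148), np.float64(224.91351649279576))
(np.float64(249.84570463243006), np.float64(208.2411494182138))
(np.float64(251.83551697941328), np.float64(242.49796422016436))
```

View pics/g6.png

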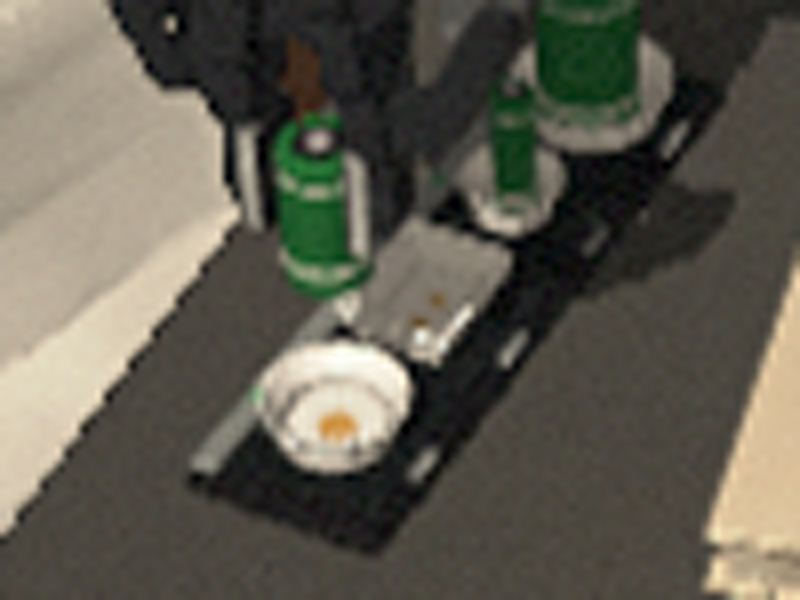

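green_c's underside sits at about (250.2,223.6) against a predicted (251.2,224.9), and cup_c's contact is at (251.7,242.8). I nudge about 1 mm and lower.

Call:
carry_out --delta_pos '[[0.0005, -0.001, 0.015], [0.0005, -0.001, 0.03], [0.0005, -0.001, 0.043], [0.0005, -0.001, 0.053], [0.0005, -0.001, 0.058], [0.0005, -0.001, 0.058]]' --rot '[[0, 0, 0], [0, 0, 0], [0, 0, 0], [0, 0, 0], [0, 0, 0], [0, 0, 0]]'

```text
clock: 17.0
eef_pos: [449.8, 89.2, 54.6]
tcp_rot: [3.141, -0.0, 1.571]
contact_force: [1.5, 1.2, -1.6]
opening: 0.292
grasp_force: 30.4
```

Call:
carry_out --delta_pos '[[0, 0, 0], [0, 0, 0], [0, 0, 0], [0, 0, 0], [0, 0, -0.02], [0, 0, -0.05], [0, 0, -0.09], [0, 0, -0.1]]' --rot '[[0, 0, 0], [0, 0, 0], [0, 0, 0], [0, 0, 0], [0, 0, 0], [0, 0, 0], [0, 0, 0], [0, 0, 0]]' --claw 0.05

```text
clock: 18.0
eef_pos: [450.7, 89.3, 156.9]
tcp_rot: [3.138, -0.001, 1.571]
contact_force: [0.0, 0.0, -0.3]
opening: 0.586
grasp_force: 0.0
```

```bash
python3 - <<'E'
from m import *
t=cv2.imread('pics/top0.png');s=cv2.imread('pics/side0.png')
# terminals at z~47
def ang(n,a,b):
    p,q=ray(n,*a,47),ray(n,*b,47);print(n,p[:2].round(1),q[:2].round(1),np.degrees(np.arctan2(*(p-q)[[1,0]])).round(1)%180)
ang('top',(140+203/4,180+210/4),(140+219/4,180+216/4))
ang('side',(160+317/3.333,280+(344-260)/3.333),(160+331/3.333,280+(330-260)/3.333))
hsv=cv2.cvtColor(s,cv2.COLOR_BGR2HSV)
for n,im,(u,v) in(('top',t,(194,233)),('side',s,(257,310))):
    hsv=cv2.cvtColor(im,cv2.COLOR_BGR2HSV);g=((hsv[...,0]>45)&(hsv[...,0]<85)&(hsv[...,1]>95)).astype(np.uint8)
    a=cv2.resize(im[int(v)-20:int(v)+20,int(u)-20:int(u)+20],(400,400),interpolation=cv2.INTER_CUBIC)
    for yaw,c in((-16,(0,0,255)),(-6,(255,255,255))):
        o=(353.0,273.2) if n=='top' else (353.6,272.6)
        h=sil(n,*o,np.radians(yaw),(17.5,26.5),46)
        h=((h+.5)/8-.5-[int(u)-20,int(v)-20]+.5)*10-.5
        cv2.polylines(a,[h.round().astype(np.int32)],True,c,1)
    out=a if n=='top' else np.hstack([out,a])
cv2.imwrite('pics/b.png',out)
E
```

```text
top [354.2 278.8] [349.9 267.8] 68.5
side [353.7 279.9] [350.2 267.4] 74.5
```

View pics/b.png

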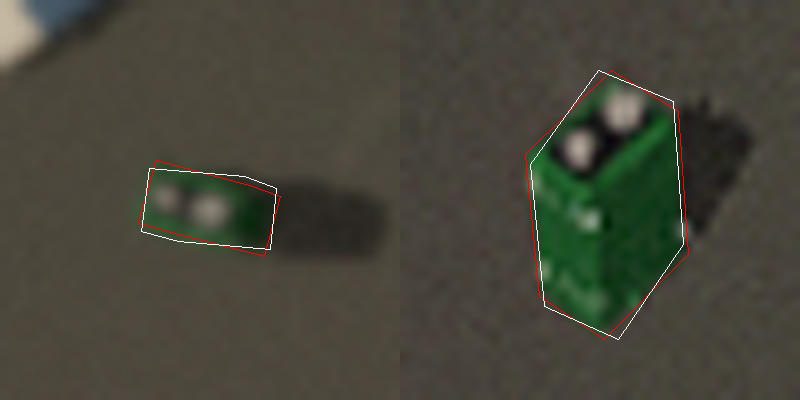

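The overlay shows the block's outline with its long axis near 75°. I go there with the tool turned 15°.

Call:
carry_out --delta_pos '[[0.04, -0.021, 0], [0.085, -0.045, 0], [0.13, -0.068, 0], [0.17, -0.09, 0], [0.1845, -0.097, 0.02], [0.1845, -0.097, 0.04], [0.1845, -0.097, 0.055], [0.1845, -0.097, 0.055]]' --rot '[[0, 0, 4], [0, 0, 8], [0, 0, 12], [0, 0, 15], [0, 0, 15], [0, 0, 15], [0, 0, 15], [0, 0, 15]]' --claw 0.045

```text
clock: 19.0
eef_pos: [351.6, 272.7, 98.6]
tcp_rot: [-3.14, 0.002, 1.309]
contact_force: [0.3, 0.1, 0.3]
opening: 0.524
grasp_force: 0.0
```

Call:
carry_out --delta_pos '[[0, 0, 0.02], [0, 0, 0.04], [0, 0, 0.059], [0, 0, 0.059], [0, 0, 0.059]]' --rot '[[0, 0, 0], [0, 0, 0], [0, 0, 0], [0, 0, 0], [0, 0, 0]]'

```text
clock: 19.62
eef_pos: [352.8, 273.7, 41.5]
tcp_rot: [3.141, -0.001, 1.309]
contact_force: [-0.5, 0.2, -0.0]
opening: 0.526
grasp_force: 0.0
```

```bash
python3 - <<'E'
from h import *
import cv2
f=r.grab_frame("side");s=r.sense();print(s['eef_pos'],s['tcp_rot'])
R=lambda a:cv2.resize(a,(400,400),interpolation=cv2.INTER_CUBIC)
cv2.imwrite('pics/g7.png',np.hstack([R(f[260:340,215:295]),R(f[180:260,230:310])]))
E
```

```text
[352.97055796 273.78883493  41.64977819] [ 3.14078282e+00 -1.04413503e-03  1.30926298e+00]
```

View pics/g7.png

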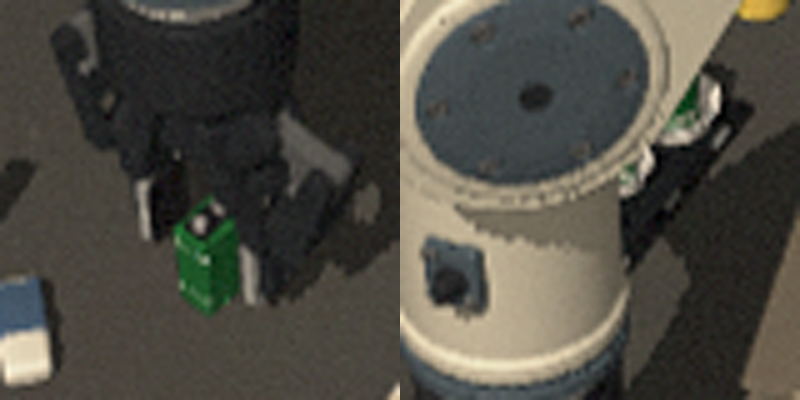

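The block is between the fingers (left crop 207,260). Grasping and carrying it over.

Call:
carry_out --delta_pos '[[0, 0, 0], [0, 0, 0], [0, 0, 0], [0, 0, 0], [0, 0, 0], [0, 0, -0.02], [0, 0, -0.06], [0, 0, -0.1]]' --rot '[[0, 0, 0], [0, 0, 0], [0, 0, 0], [0, 0, 0], [0, 0, 0], [0, 0, 0], [0, 0, 0], [0, 0, 0]]' --claw 0.006

```text
clock: 20.68
eef_pos: [352.1, 273.4, 142.0]
tcp_rot: [-3.141, 0.0, 1.31]
contact_force: [0.6, -0.8, -0.5]
opening: 0.199
grasp_force: 29.4
```

Call:
carry_out --delta_pos '[[-0.03, 0.022, 0], [-0.065, 0.047, 0], [-0.105, 0.077, 0], [-0.145, 0.106, 0], [-0.185, 0.135, 0], [-0.2085, 0.152, 0], [-0.2085, 0.152, 0.015], [-0.2085, 0.152, 0.03]]' --rot '[[0, 0, -2], [0, 0, -4], [0, 0, -6], [0, 0, -8], [0, 0, -9.8], [0, 0, -9.8], [0, 0, -9.8], [0, 0, -9.8]]'

```text
clock: 21.68
eef_pos: [444.8, 33.1, 109.9]
tcp_rot: [-3.141, -0.0, 1.48]
contact_force: [-0.0, 0.2, -0.8]
opening: 0.2
grasp_force: 29.4
```

```bash
python3 - <<'E'
from m import *
f=r.grab_frame("side");s=r.sense();print(s['eef_pos'],s['tcp_rot'],s['opening'])
e=s['eef_pos'];a=cv2.resize(f[185:260,220:320],(800,600),interpolation=cv2.INTER_CUBIC)
zb=e[2]-41.6;q=np.array([[1,1],[1,-1],[-1,-1],[-1,1]])*[8.75,13.25];w=np.radians(-5.2);c,sn=np.cos(w),np.sin(w)
q=q@np.array([[c,sn],[-sn,c]])+[e[0]+.5,e[1]-1.7]
h=cv2.convexHull(np.array([proj('side',(*k,z)) for k in q for z in(zb,zb+45.5)],np.float32))[:,0]
cv2.polylines(a,[((h-[220,185]+.5)*8-.5).round().astype(np.int32)],True,(0,0,255),1)
cv2.imwrite('pics/g8.png',a)
E
```

```text
[443.5914576   33.37174869 108.197805  ] [-3.13848705e+00  3.10434006e-04  1.48100820e+00] 0.20455800903204535
```

View pics/g8.png

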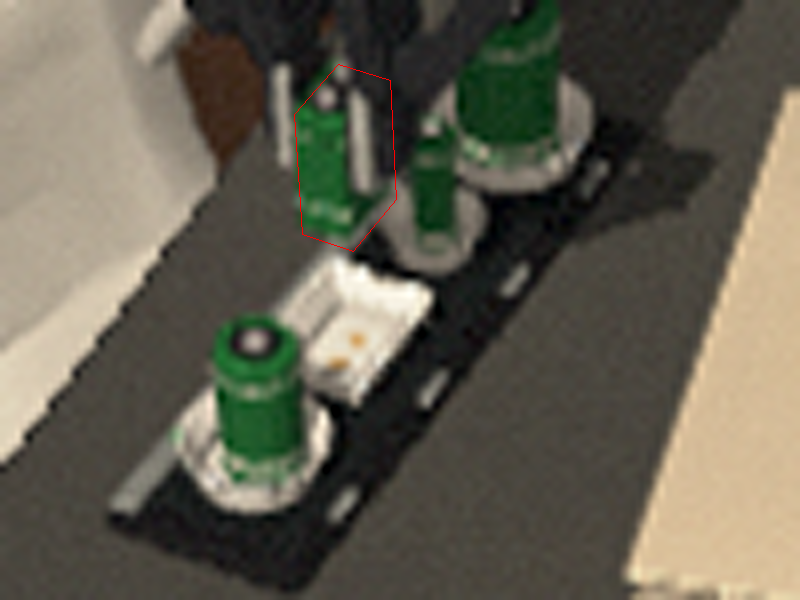

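The block hangs over its pocket within about 1 px of the predicted outline, squared to the row. The three other cells stand in their cups. Lowering.

Call:
carry_out --delta_pos '[[0, 0, 0.015], [0, 0, 0.03], [0, 0, 0.043], [0, 0, 0.053], [0, 0, 0.058], [0, 0, 0.058]]' --rot '[[0, 0, 0], [0, 0, 0], [0, 0, 0], [0, 0, 0], [0, 0, 0], [0, 0, 0]]'

```text
clock: 22.48
eef_pos: [445.4, 32.8, 52.6]
tcp_rot: [-3.141, 0.0, 1.481]
contact_force: [0.2, -0.2, -0.7]
opening: 0.202
grasp_force: 29.5
```

Call:
carry_out --delta_pos '[[0, 0, 0], [0, 0, 0], [0, 0, 0], [0, 0, 0], [0, 0, -0.03], [0, 0, -0.08], [0, 0, -0.14], [0, 0, -0.2]]' --rot '[[0, 0, 0], [0, 0, 0], [0, 0, 0], [0, 0, 0], [0, 0, 0], [0, 0, 0], [0, 0, 0], [0, 0, 0]]' --claw 0.045

```text
clock: 23.48
eef_pos: [444.9, 32.8, 254.7]
tcp_rot: [-3.142, 0.0, 1.481]
contact_force: [2.2, 0.2, -0.4]
opening: 0.527
grasp_force: 0.0
```

Call:
carry_out --delta_pos '[[0.05, 0, 0], [0.11, -0.03, 0], [0.17, -0.06, 0], [0.23, -0.09, 0], [0.28, -0.1, 0], [0.33, -0.1, 0], [0.33, -0.1, 0], [0.33, -0.1, 0]]' --rot '[[0, 0, 0], [0, 0, 0], [0, 0, 0], [0, 0, 0], [0, 0, 0], [0, 0, 0], [0, 0, 0], [0, 0, 0]]'

```text
clock: 24.48
eef_pos: [375.0, 370.0, 252.3]
tcp_rot: [-3.141, 0.001, 1.481]
contact_force: [0.1, 0.9, 0.4]
opening: 0.527
grasp_force: 0.0
```

```bash
python3 - <<'E'
from m import *
t=r.grab_frame("top");f=r.grab_frame("side")
top=cv2.resize(t[180:220,240:340],(800,320),interpolation=cv2.INTER_CUBIC)
# expected nub pixels from cup axis (cups as seen by the top camera), seated
for y,h in((84,61),(28,59),(-28,62),(-84,73)):
    u,v=proj('top',(443.6+.0906*y,6.3+.9959*y,h));cv2.drawMarker(top,(int((u-240+.5)*8),int((v-180+.5)*8)),(0,0,255),0,20,1)
a=cv2.resize(f[180:265,220:320],(329,280),interpolation=cv2.INTER_CUBIC);b=cv2.resize(f[110:320,190:350],(213,280))
o=np.zeros((600,800,3),np.uint8);o[:320]=top;o[320:,:329]=a;o[320:,340:553]=b
cv2.imwrite('pics/end.png',o)
E
```

```text
(no output)
```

View pics/end.png

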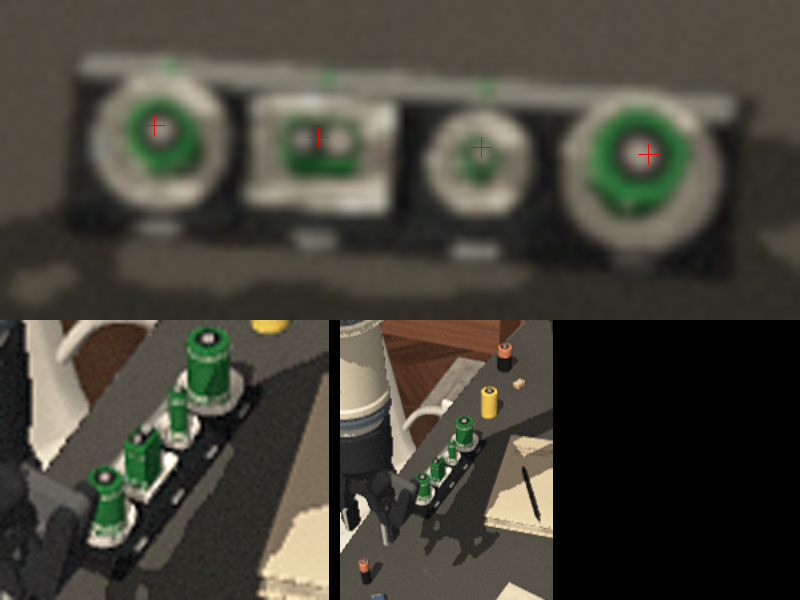

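All four cells are upright in their cups: the nubs are within about 1 px of the expected crosses, and both copper cells are still standing. Handing in.

```bash
python3 -c "
from rig import r
print(r.sign_off())"
```

```text
the job is handed in; nothing more can be done
None
```

I put all four green cells upright in their own cups, left both copper cells and the yellow look-alike untouched, and handed the job in at about 25 s; the hand-in returned no verdict.

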